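# Book out the dye jar on the tally box

### The arm

A 7-joint arm with a two-finger parallel gripper is mounted at the origin on a cart in front of the work surface, level with it; the furniture and walls round the work are solid. World frame = base frame: x ahead of the robot, y to its left, z up, the work surface at z = 0. Lengths are in mm, angles in rad, forces in N, time in s.
With the tool pointing down it reaches from about 400 to 850 mm from the base axis. Payload 6.9 kg.
Tool frame: the origin (TCP) lies midway between the tips of the shut fingers; the grasp point (between the pads) lies 19 mm behind it; z points along the fingers, y is the line along which they close (so a half turn about z gives the same grasp; the last joint's range is limited). The gripper opens to 85 mm and grips with 20 to 120 N. Pads are 22 mm wide; open, the fingers measure 114 mm over their backs; the gripper's body (76 mm by 85 mm) begins 54 mm behind the grasp point. The pads swing forward as they close: fully open they stand 13 mm farther back than shut.
Start: joints at [1.329, 0.507, -0.238, 1.5, 0.126, 1.149, -0.155], TCP at [212.989, -587.577, 231.275] pointing down, gripper open.
Joint ranges: [-3.08, 3.08], [-0.24, 2.05], [-1.43, 1.35], [0, 2.5], [-1.52, 4.66], [0.17, 1.96], [-2.89, 2.89]. Speed limits (rad/s): [2.39, 2.39, 3.14, 3.14, 3.14, 3.14, 3.14].

### API

Orientations are given as a unit quaternion [x, y, z, w].
In Python, from rig import manip gives the robot as it stands.
- The arm moves only by the tool play_rows, never from a script. Its argument "series" is a list that holds one entry, the list of rows, each a list of 7 numbers: the closure, from 0 (fully open) to 1 (shut), then the shift along the tool's x, y, z as a fraction of full scale, then the turn, a rotation vector about the tool's x, y, z as a fraction of full scale. In form: [[[hand, x, y, z, wx, wy, wz], ...]]. A call has 1 to 10 rows; each row is the pose to reach, as a shift and turn from the pose commanded when the call began, along the tool's axes at that moment; what a row does not reach only later rows make up. Full scale, the value 1, is 300 mm for a shift and 60 degrees for a turn. A row lasts 1/8 s, in which the tool goes at most 62.5 mm and 10.7 degrees, less where a joint would pass 70% of its speed; a pose out of reach is approached as far as the arm can. A call with a number of a shift or a turn outside -1 to 1 is refused whole. A call with a gripper value outside its range is refused whole. The fingers move at their own pace and stop on an object; "grip_force" is the grip in N (left out, the last holds). Time passes only in rows, so rows that repeat a pose let the fingers close. It gives the time, the measured TCP pose, the force, the opening and the grip force at its end, in the units of the state.
- manip.get_state(): the state, without advancing time (a new reading comes with each control period).
- manip.get_image(name): name is "scene" or "top" or "wrist"; returns the picture (420x560x3 uint8, red, green, blue); there is no depth.
- manip.camera_info(name): a dict with "fx", "fy", "cx", "cy" (pixels), "k1" (the pictures are not rectified: a ray, as slopes to the right and down, at radius r is drawn at 1 + k1 r^2 times it, then the intrinsics apply), "pose" (4x4, takes a point from camera to world coordinates). Camera axes: x right, y down, z forward; pixel columns grow to the right and rows downward; lengths in mm; the calibration is good to about 2 mm. A picture is of the moment at which its call begins: read the wrist's pose just before it. camera_info takes no time and is no camera call; for the wrist camera it gives the pose at the moment of the call.
- manip.sign_off(): hands the job in; it is judged then, once.
The state is a dict: "clock": time; "q": joint angles; "qd": joint speeds; "joint_efforts": joint torques, N m; "tcp_pos": TCP position; "ee_rot": TCP orientation; "contact_force": force on the tool from outside, world axes, zero at the start; "moment": the same for the moment, N m; "grip_width": finger opening in mm; "grip_force": force on a finger pad.
Only numpy, scipy, OpenCV 4.12 (cv2) and the standard library are available. Lean on these libraries where they do the work, as an engineer would, in place of code of your own. Each camera call takes 0.05 s, during which the arm holds its last target. There are 200 camera calls.

### The job

The dye jar standing on the yellow mat is to be booked out on the grey tally box. With the fingertips gently press down the round key whose colour matches that jar's lid, let it come back up, then gently press down the green bar key, and withdraw clear of everything. Do not press the other two round keys, and leave the jars and printing blocks standing where they are.

Things in the scene. Friction and masses are not known exactly. Their poses are not given: they have to be found in the camera images.
- tally_box: grey tally box fixed to the table, 150 (its x) x 240 (its y) x 50 mm high, with three round keys in a row along its y in the far half of its top, one long green bar key in the near half, and a dark blank display strip at the far edge. Origin at the centre of its underside, z up, its x axis points to the far side.
- enter_top (a point): centre of the top face of the green bar key, 26 mm (box x) x 100 mm (box y); at rest 69 mm above the table, 45 mm to the near side of the box's middle; moves with the key
- enter_bar (a joint): travel of the green bar key: 0 up, 0.010 m fully down; sprung, 1.5 N to start, 5.5 N fully down, comes back up by itself; counts as pressed beyond 0.006 m
- key_blue: black bezel ring, 46 mm across and 5 mm high, of the blue round key, standing on top of the tally box (50 mm above the table); origin at the centre of its underside. The three keys stand 75 mm apart; their order changes. It carries the sprung key cap.
- blue_top (a point): centre of the top face of the blue round key cap, 33 mm across; at rest 69 mm above the table and 14 mm proud of its bezel; moves with the cap
- blue_cap (a joint): travel of the blue round key: 0 up, 0.010 m fully down; sprung, 1.5 N to start, 5.5 N fully down, comes back up by itself; counts as pressed beyond 0.006 m
- key_red: black bezel ring, 46 mm across and 5 mm high, of the red round key, standing on top of the tally box (50 mm above the table); origin at the centre of its underside. The three keys stand 75 mm apart; their order changes. It carries the sprung key cap.
- red_top (a point): centre of the top face of the red round key cap, 33 mm across; at rest 69 mm above the table and 14 mm proud of its bezel; moves with the cap
- red_cap (a joint): travel of the red round key: 0 up, 0.010 m fully down; sprung, 1.5 N to start, 5.5 N fully down, comes back up by itself; counts as pressed beyond 0.006 m
- key_white: black bezel ring, 46 mm across and 5 mm high, of the white round key, standing on top of the tally box (50 mm above the table); origin at the centre of its underside. The three keys stand 75 mm apart; their order changes. It carries the sprung key cap.
- white_top (a point): centre of the top face of the white round key cap, 33 mm across; at rest 69 mm above the table and 14 mm proud of its bezel; moves with the cap
- white_cap (a joint): travel of the white round key: 0 up, 0.010 m fully down; sprung, 1.5 N to start, 5.5 N fully down, comes back up by itself; counts as pressed beyond 0.006 m
- jar_indigo: loose dye jar, 66x67x86 mm, white body with a blue screw lid, belongs to the blue key; stands on one of three mats behind the tally box; origin at the centre of its underside, z up
- jar_madder: loose dye jar, 62x63x80 mm, white body with a red screw lid, belongs to the red key; stands on one of three mats behind the tally box; origin at the centre of its underside, z up
- jar_white: loose dye jar, 60x61x74 mm, white body with a white screw lid, belongs to the white key; stands on one of three mats behind the tally box; origin at the centre of its underside, z up
- mat_yellow: flat square yellow mat, 100 x 100 x 1.5 mm, lying on the table behind the tally box, with one of the jars standing near its middle (within 10 mm); two grey mats of the same size lie beside it under the other jars, centres at least 100 mm away. Origin at the centre of its underside.
- block_paisley: loose brown wooden printing block with a turned knob handle, 68 x 57 x 70 mm, right of the tally box, to be left alone; origin at the centre of its underside
- block_round: loose round wooden printing block with a blue carved top, 66 mm across, 36 mm high, right of the tally box, to be left alone; origin at the centre of its underside

How it is judged:
By the outcome, as a careful person would: the job done as asked, in the order asked, and still so for the second after the job is handed in, with the robot touching nothing.
It also fails if it takes over 38 s, if anything falls off the work surface, if the arm or the gripper's body presses on something with over 40 N, if the wrist force passes 120 N, or if a joint passes its speed limit or range.

## Working session

There is one attempt and no reset: what is moved stays moved. The work goes in short steps, Python scripts to look and compute and a tool call to move; the robot and the scene stay as the last step left them, time stands still between calls to the robot, and variables do not carry over. Pictures are saved under pics/ and viewed, at most 10 in all, crops included, and the job is handed in when it is done.

Besides the shell and the picture viewer there is one more tool, called after "Request:" as a command line: name --argument value ..., lists and objects as JSON in quotes. play_rows: Moves the arm, as the interface text tells. Shift numbers are shares of 300 mm and turn numbers shares of 60 degrees, none past 1 either way. Its arguments: {"type":"object","properties":{"series":{"type":"array"},"grip_force":{"type":"number"}},"required":["series"]}

```bash
mkdir -p pics; cat > h.py <<'E'
import numpy as np, cv2
from rig import manip
def K(c): return np.array([[c["fx"],0,c["cx"]],[0,c["fy"],c["cy"]],[0,0,1.]])
def pix2w(c,uv,z):
    uv=np.array(uv,float).reshape(-1,1,2)
    n=cv2.undistortPoints(uv,K(c),np.array([c["k1"],0,0,0,0.])).reshape(-1,2)
    T=np.array(c["pose"]); d=np.c_[n,np.ones(len(n))]@T[:3,:3].T
    return T[:3,3]+d*((z-T[2,3])/d[:,2:3])
def save(n,f):
    c=manip.camera_info(n); im=manip.get_image(n); cv2.imwrite(f,im[:,:,::-1]); return c,im
E
python3 - <<'E'
from h import *
a=save("top","pics/top.png")[1];b=save("scene","pics/scene.png")[1]
s=manip.get_state();print(s["tcp_pos"],s["ee_rot"],s["clock"],s["contact_force"])
E
```

```text
[ 212.81671183 -587.20139587  230.50106309] [ 9.84916306e-01  1.73029611e-01 -1.48801379e-04 -7.75945345e-04] 0.1 [-0.01418547  0.11624891  0.38775654]
```

View pics/top.png

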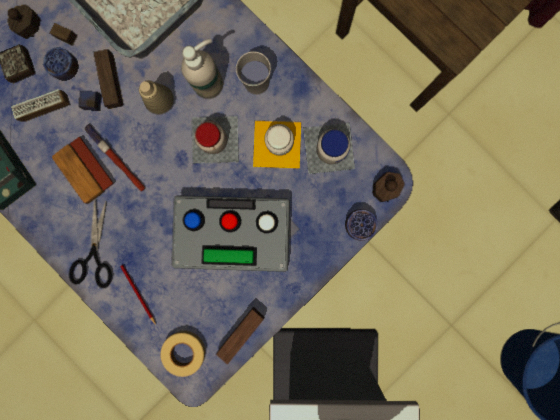

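View pics/scene.png

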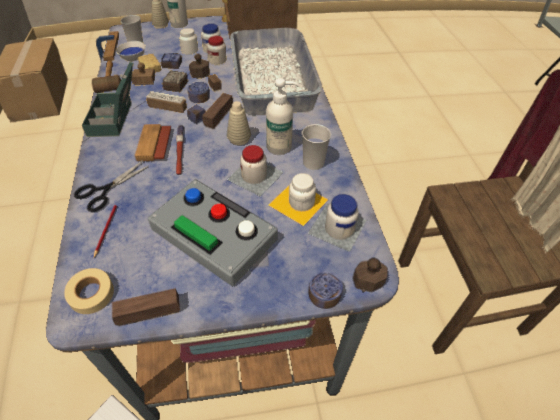

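The white-lidded jar stands on the yellow mat (278,138 in top). In the top view the white key is at (267,222), the red at (230,221), the blue at (193,220) and the green bar at (229,256).

```bash
python3 - <<'E'
from h import *
from scipy.spatial.transform import Rotation as R
c=manip.camera_info("top")
p=pix2w(c,[(267,222),(230,221),(193,220),(229,256)],69);print(p.round(1))
print(np.linalg.norm(p[0]-p[1]),np.linalg.norm(p[2]-p[1]),np.linalg.norm(p[3]-p[1]))
print(pix2w(c,[(174,267),(289,269),(290,200),(176,197)],50).round(1))
print(pix2w(c,[(278,138),(334,145)],80).round(1), pix2w(c,[(205,85)],0).round(1))
s=manip.get_state();r=R.from_quat(s["ee_rot"]);print(r.as_matrix().round(3))
for q in p[[0,3]]: print(r.inv().apply(q+[0,0,100]-s["tcp_pos"]).round(1))
for w in ("wrist",): 
  print(np.array(manip.camera_info(w)["pose"]).round(2))
print(np.array(c["pose"]).round(2))
im=manip.get_image("top")[170:290,150:320,::-1]; cv2.imwrite("pics/crop.png",cv2.resize(im,None,fx=4.5,fy=4.5,interpolation=2))
E
```

```text
[[538.3 161.2  69. ]
 [540.  235.4  69. ]
 [541.7 310.1  69. ]
 [470.1 237.   69. ]]
74.21972870448782 74.74163248832281 69.97424428335057
[[445.5 352.6  50. ]
 [443.2 117.1  50. ]
 [583.3 115.5  50. ]
 [589.  349.8  50. ]]
[[705.1 139.5  80. ]
 [691.1  28.5  80. ]] [[836.1 301.6   0. ]]
[[ 0.94   0.341 -0.001]
 [ 0.341 -0.94   0.001]
 [-0.    -0.002 -1.   ]]
[ 561.1 -592.6   62.4]
[ 522.8 -687.    62.6]
[[ 3.4000e-01 -8.9000e-01 -3.0000e-01  2.8799e+02]
 [-9.4000e-01 -3.2000e-01 -1.1000e-01 -5.5986e+02]
 [-0.0000e+00  3.1000e-01 -9.5000e-01  3.7202e+02]
 [ 0.0000e+00  0.0000e+00  0.0000e+00  1.0000e+00]]
[[ 0.00000e+00 -1.00000e+00  3.00000e-02  5.35210e+02]
 [-1.00000e+00 -0.00000e+00  3.00000e-02  1.08500e+02]
 [-3.00000e-02 -3.00000e-02 -1.00000e+00  1.03766e+03]
 [ 0.00000e+00  0.00000e+00  0.00000e+00  1.00000e+00]]
```

View pics/crop.png

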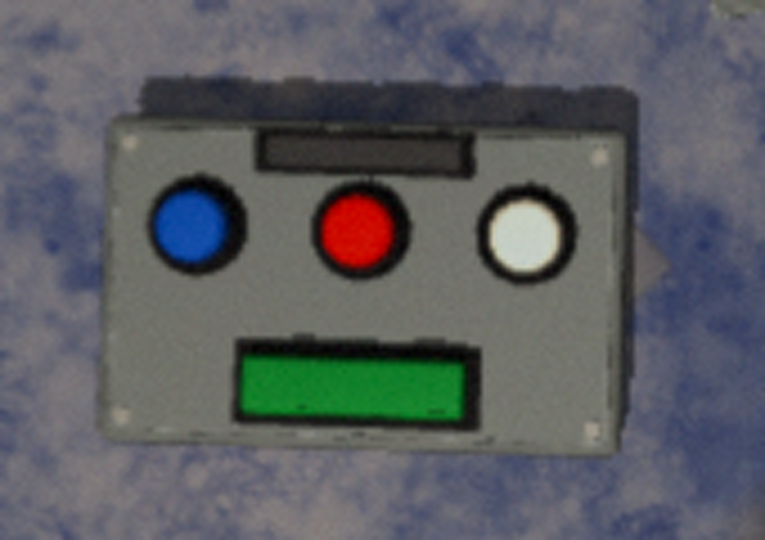

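Request:
play_rows --series '[[[1, 0.91, -0.69, 0, 0, 0, 0.35], [1, 0.91, -0.69, 0, 0, 0, 0.35], [1, 0.91, -0.69, 0, 0, 0, 0.35], [1, 0.91, -0.69, 0, 0, 0, 0.35], [1, 0.91, -0.69, 0, 0, 0, 0.35], [1, 0.91, -0.69, 0, 0, 0, 0.35], [1, 0.91, -0.69, 0, 0, 0, 0.35], [1, 0.91, -0.69, 0, 0, 0, 0.35]]]'

```text
clock: 1.15
tcp_pos: [398.5, -300.7, 231.1]
ee_rot: [1.0, -0.01, -0.0, 0.0]
contact_force: [-0.6, -0.5, -0.1]
grip_width: -0.0
grip_force: 0.0
```

Request:
play_rows --series '[[[1, 0.3, -0.97, 0, 0, 0, 0], [1, 0.3, -0.97, 0, 0, 0, 0], [1, 0.3, -0.97, 0, 0, 0, 0], [1, 0.3, -0.97, 0, 0, 0, 0], [1, 0.3, -0.97, 0, 0, 0, 0], [1, 0.3, -0.97, 0, 0, 0, 0], [1, 0.3, -0.97, 0, 0, 0, 0], [1, 0.3, -0.97, 0, 0, 0, 0]]]'

```text
clock: 2.15
tcp_pos: [494.2, -13.0, 231.1]
ee_rot: [1.0, -0.011, -0.0, 0.0]
contact_force: [-0.5, -0.5, 0.2]
grip_width: -0.1
grip_force: 0.0
```

Request:
play_rows --series '[[[1, 0.11, -0.57, 0.3, 0, 0, 0], [1, 0.11, -0.57, 0.3, 0, 0, 0], [1, 0.11, -0.57, 0.3, 0, 0, 0], [1, 0.11, -0.57, 0.3, 0, 0, 0], [1, 0.11, -0.57, 0.3, 0, 0, 0], [1, 0.11, -0.57, 0.3, 0, 0, 0]]]'

```text
clock: 2.9
tcp_pos: [531.3, 157.1, 141.9]
ee_rot: [1.0, -0.011, 0.0, 0.001]
contact_force: [-1.1, -0.0, 0.3]
grip_width: 0.1
grip_force: 0.0
```

```bash
python3 - <<'E'
from h import *
s=manip.get_state();print(s["tcp_pos"],s["ee_rot"],s["clock"],s["contact_force"],s["q"])
c,im=save("wrist","pics/w1.png")
# reproject tcp into the wrist image
T=np.linalg.inv(np.array(c["pose"]))
for p in ([538.3,161.2,69],[470.1,237,69],s["tcp_pos"]):
  q=T[:3,:3]@np.array(p)+T[:3,3]
  print(cv2.projectPoints(q.reshape(1,1,3),np.zeros(3),np.zeros(3),K(c),np.array([c["k1"],0,0,0,0.]))[0].ravel())
E
```

```text
[531.27927263 157.14261346 141.92260777] [ 9.99938773e-01 -1.10438478e-02  4.39890388e-04  5.38730518e-04] 2.9 [-1.06774317 -0.02240039  0.30881474] [-0.09768843  0.49896821 -0.35317128  1.81385925  0.22064588  0.86682901
 -2.14772047]
[269.67644944 211.18587718]
[168.63328989 301.75092853]
[276.17166613 274.87817434]
```

View pics/w1.png

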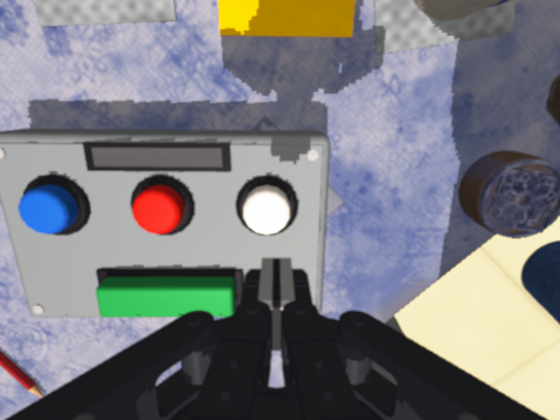

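The white key top is at (267,209), about 3 px from where I predicted it. The closed fingertips are at (276,265).

```bash
python3 - <<'E'
from h import *
c=manip.camera_info("wrist")
print(pix2w(c,[(267,209),(158,209),(48,208)],69).round(1),manip.get_state()["tcp_pos"].round(1) if hasattr(manip.get_state()["tcp_pos"],'round') else manip.get_state()["tcp_pos"])
E
```

```text
[[539.9 163.1  69. ]
 [541.5 235.8  69. ]
 [543.9 307.5  69. ]] [531.3 157.3 142.1]
```

Request:
play_rows --series '[[[1, 0.027, -0.016, 0.1, 0, 0, 0], [1, 0.027, -0.016, 0.2, 0, 0, 0], [1, 0.027, -0.016, 0.22, 0, 0, 0], [1, 0.027, -0.016, 0.23, 0, 0, 0], [1, 0.027, -0.016, 0.23, 0, 0, 0]]]'

```text
clock: 3.58
tcp_pos: [539.5, 164.2, 73.3]
ee_rot: [1.0, -0.01, 0.001, -0.0]
contact_force: [-0.6, -0.0, 0.3]
grip_width: 0.1
grip_force: 0.0
```

Request:
play_rows --series '[[[1, 0, 0, 0.007, 0, 0, 0], [1, 0, 0, 0.014, 0, 0, 0], [1, 0, 0, 0.02, 0, 0, 0], [1, 0, 0, 0.027, 0, 0, 0], [1, 0, 0, 0.033, 0, 0, 0], [1, 0, 0, 0.033, 0, 0, 0], [1, 0, 0, 0.033, 0, 0, 0]]]'

```text
clock: 4.45
tcp_pos: [539.2, 164.4, 62.6]
ee_rot: [1.0, -0.009, 0.0, -0.0]
contact_force: [1.4, 0.5, 4.3]
grip_width: 0.0
grip_force: 1.9
```

Request:
play_rows --series '[[[1, 0, 0, 0.004, 0, 0, 0], [1, 0, 0, 0.008, 0, 0, 0], [1, 0, 0, 0.008, 0, 0, 0], [1, 0, 0, 0.008, 0, 0, 0]]]'

```text
clock: 4.95
tcp_pos: [539.2, 164.4, 60.1]
ee_rot: [1.0, -0.009, 0.0, -0.0]
contact_force: [2.0, 0.2, 5.3]
grip_width: 0.0
grip_force: 2.4
```

Request:
play_rows --series '[[[1, 0, 0, -0.03, 0, 0, 0], [1, 0, 0, -0.13, 0, 0, 0], [1, 0, 0, -0.17, 0, 0, 0], [1, 0, 0, -0.17, 0, 0, 0], [1, -0.234, -0.237, -0.17, 0, 0, 0], [1, -0.234, -0.237, -0.17, 0, 0, 0], [1, -0.234, -0.237, -0.17, 0, 0, 0], [1, -0.234, -0.237, -0.17, 0, 0, 0], [1, -0.234, -0.237, -0.17, 0, 0, 0]]]'

```text
clock: 6.08
tcp_pos: [470.7, 235.5, 110.5]
ee_rot: [1.0, -0.01, -0.0, 0.0]
contact_force: [0.1, 0.2, 0.3]
grip_width: 0.2
grip_force: 0.0
```

```bash
python3 - <<'E'
from h import *
c,im=save("wrist","pics/w2.png")
print(manip.get_state()["tcp_pos"])
T=np.linalg.inv(np.array(c["pose"]))
d=np.array([-1.3]);
for dx in(-13,13):
 for dy in(-50,50):
  p=np.array([470.5+dx+.022*dy,237+dy-.022*dx,69]);q=T[:3,:3]@p+T[:3,3]
  print(cv2.projectPoints(q.reshape(1,1,3),np.zeros(3),np.zeros(3),K(c),np.array([c["k1"],0,0,0,0.]))[0].ravel())
E
```

```text
[470.73801148 235.55414863 110.5990279 ]
[356.87502143 259.8952757 ]
[189.96018828 259.86077298]
[360.26328634 219.1558432 ]
[186.43967468 219.07867494]
```

View pics/w2.png

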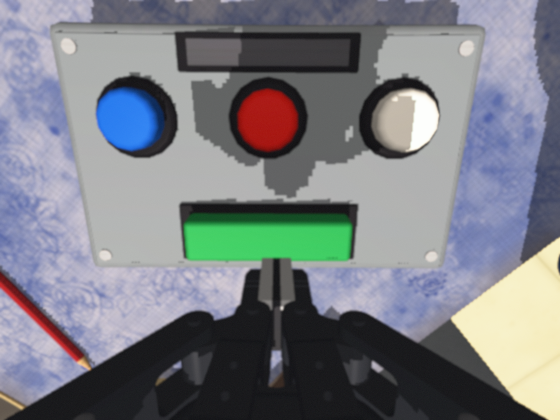

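The white key is back up. The bar top spans (185–352, 220–260), which matches the prediction, and the fingers are over its middle.

Request:
play_rows --series '[[[1, 0, 0, 0.06, 0, 0, 0], [1, 0, 0, 0.11, 0, 0, 0], [1, 0, 0, 0.125, 0, 0, 0], [1, 0, 0, 0.135, 0, 0, 0], [1, 0, 0, 0.145, 0, 0, 0], [1, 0, 0, 0.155, 0, 0, 0], [1, 0, 0, 0.163, 0, 0, 0], [1, 0, 0, 0.163, 0, 0, 0], [1, 0, 0, 0.163, 0, 0, 0]]]'

```text
clock: 7.25
tcp_pos: [470.3, 236.8, 62.3]
ee_rot: [1.0, -0.009, 0.0, -0.0]
contact_force: [-0.2, -0.5, 3.0]
grip_width: -0.4
grip_force: 2.0
```

Request:
play_rows --series '[[[1, 0, 0, 0.004, 0, 0, 0], [1, 0, 0, 0.008, 0, 0, 0], [1, 0, 0, 0.008, 0, 0, 0], [1, 0, 0, 0.008, 0, 0, 0]]]'

```text
clock: 7.75
tcp_pos: [470.3, 236.8, 59.8]
ee_rot: [1.0, -0.009, 0.0, -0.0]
contact_force: [1.2, -0.8, 5.1]
grip_width: -0.1
grip_force: 2.4
```

Pressed about 9 mm at 5.1 N. I'll withdraw now.

Request:
play_rows --series '[[[1, 0, 0, -0.03, 0, 0, 0], [1, 0, 0, -0.15, 0, 0, 0], [1, 0, 0, -0.35, 0, 0, 0], [1, 0, 0, -0.5, 0, 0, 0], [1, 0, 0, -0.5, 0, 0, 0], [1, 0, 0, -0.5, 0, 0, 0], [1, 0, 0, -0.5, 0, 0, 0]]]'

```text
clock: 8.62
tcp_pos: [469.2, 236.2, 208.3]
ee_rot: [1.0, -0.009, -0.001, 0.001]
contact_force: [-0.6, -0.5, -0.6]
grip_width: -0.1
grip_force: 0.0
```

```bash
python3 - <<'E'
from h import *
save("scene","pics/s2.png")
s=manip.get_state();print(s["tcp_pos"],s["contact_force"],s["clock"])
E
```

```text
[469.31042135 236.33658551 208.3399972 ] [0.22277406 0.52120022 0.30580286] 8.675
```

View pics/s2.png

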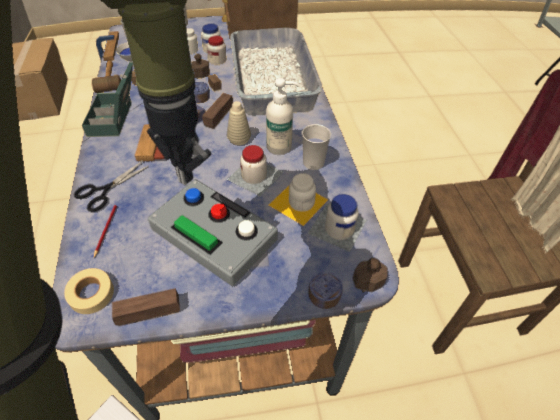

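The keys are all up, the jars and blocks haven't moved, and the arm is clear.

```bash
python3 -c "
from rig import manip
print(manip.sign_off())"
```

```text
the job is handed in; nothing more can be done
None
```

I pressed the white key (the jar on the yellow mat has a white lid), it came back up, and then I pressed the green bar key; each went down about 9 mm at roughly 5 N. The arm withdrew clear, the jars and blocks stayed in place, and the job was handed in at about 8.7 s.

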